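# Close up the gel viewer

### The arm

A 7-joint arm with a two-finger parallel gripper is mounted at the origin on the work surface. World frame = base frame: x ahead of the robot, y to its left, z up, the work surface at z = 0. Lengths are in mm, angles in rad, forces in N, time in s.
With the tool pointing down it reaches from about 350 to 900 mm from the base axis. Payload 19.9 kg.
Tool frame: the origin (TCP) lies on the centre line of the jaws, within the pads' length; the fingertips stand 19 mm ahead of it and the grasp point (between the pads) is the TCP; z points along the fingers, y is the line along which they close (so a half turn about z gives the same grasp; the last joint's range is limited). The gripper opens to 94 mm and grips with 3 to 60 N. Pads are 16 mm wide; open, the fingers measure 119 mm over their backs; the gripper's body (75 mm by 177 mm) begins 78 mm behind the grasp point.
Start: joints at [1.206, 0.417, -0.01, 1.614, 0.005, 1.111, -0.053], TCP at [198.259, -592.701, 224.425] pointing down, gripper open.
Joint ranges: [-2.81, 2.81], [-0.39, 2.02], [-1.27, 1.25], [0.06, 2.57], [-1.19, 4.33], [0.19, 2], [-2.82, 2.82]. Speed limits (rad/s): [1.89, 1.89, 2.39, 2.39, 3.01, 3.01, 3.01].

### API

Orientations are given as a unit quaternion [x, y, z, w].
In Python, from bench import robot, read_camera gives the robot as it stands.
- The arm moves only by the shell command python3 -m creep 'ROWS' [FORCE]. ROWS is JSON, one flat list of numbers, 7 for each row, row after row: the turn, a rotation vector about the world's x, y, z in rad, then the shift along the world's x, y, z in m, then the closure, from 0 (fully open) to 1 (shut). In form: [rx, ry, rz, dx, dy, dz, gripper, rx, ry, rz, dx, dy, dz, gripper, ...]. A call has 1 to 20 rows; each row is the pose to reach, as a shift and turn from the pose commanded when the call began; what a row does not reach only later rows make up. A row lasts 1/10 s, in which the tool goes at most 50 mm and 8.59 degrees, less where a joint would pass 70% of its speed; a pose out of reach is approached as far as the arm can. A call with a gripper value outside its range is refused whole. The fingers move at their own pace and stop on an object; FORCE is the grip in N (left out, the last holds). Time passes only in rows, so rows that repeat a pose let the fingers close. It gives the time, the measured TCP pose, the force, the opening and the grip force at its end, in the units of the state.
- robot.sense(): the state, without advancing time (a new reading comes with each control period).
- read_camera(name): name is "scene" or "top"; returns a dict with "color" (400x640x3 uint8, red, green, blue), "z_map" (400x640 float32, mm along the optical axis (not along the pixel's ray), 0 where there is no reading), "fx", "fy", "cx", "cy" (pixels), "rvec" (rotation vector, rad) and "tvec" (3), from world to camera coordinates, as OpenCV has them. Camera axes: x right, y down, z forward; pixel columns grow to the right and rows downward; lengths in mm; the calibration is good to about 2 mm. A picture is of the moment at which its call begins.
- robot.job_done(): hands the job in; it is judged then, once.
The state is a dict: "t": time; "joints": joint angles; "dq": joint speeds; "effort": joint torques, N m; "tool_pos": TCP position; "orientation": TCP orientation; "force": force on the tool from outside, world axes, zero at the start; "torque": the same for the moment, N m; "finger_gap": opening from 0.0 (shut) to 1.0 (fully open); "grip_force": force on a finger pad.
Only numpy, scipy, OpenCV 4.12 (cv2) and the standard library are available. Lean on these libraries where they do the work, as an engineer would, in place of code of your own. Each camera call takes 0.05 s, during which the arm holds its last target. There are 200 camera calls.

### The job

Close up the gel viewer with light pushes of the fingertips: first push its open drawer fully home by the outside of its front panel, then swing the raised amber cover down by its outer face until it lies shut on top. Do not grip or lift anything, do not shove the viewer along the bench, and leave the bottle, beaker and tip box where they stand.

Things in the scene. Friction and masses are not known exactly. Their poses are not given: they have to be found in the camera images.
- viewer: Gel viewer: grey box 170 (x) x 220 (y) x 62 mm high on rubber feet, about 3 kg, standing loose on the bench (slides at roughly 20 N). Origin: centre of its underside, on the bench top. x axis from the front (drawer, towards the robot, turned up to 0.35 rad either way) to the back (cover hinge), z up. The housing's front face is at x = -85 mm.
- drawer (a joint): How far the drawer is out, m: 0 = fully home (front panel against the housing), up to 0.08. It slides out of the front, along the viewer's -x, with about 1.5 N of friction, and stays where it is left. It has no handle.
- drawer_face (a point): Centre of the outer face of the drawer's black front panel; moves with the drawer. The panel is 172 mm wide (y), 8 mm thick (x), 40 mm high, from 8 to 48 mm above the bench; fully home, its outer face is 93 mm in front of the viewer's origin. Axes as the viewer's. Behind it is an open-topped tray.
- cover (a joint): Opening angle of the cover, rad: 0 = shut, lying on the viewer's top; 1.57 would be upright; limit 1.4. Starts raised, leaning towards the front. The stiff hinge holds it at any angle; 125 mm from the hinge, 1 to 3 N push it shut. Push on its outer face (facing back and up); never from below. A hard knock against its stop (over 80 N) is too much.
- cover_hinge (a point): Middle of the cover's hinge line, which runs along the viewer's y, 78 mm behind the viewer's origin and 66 mm above the bench. Axes as the viewer's. At any angle the cover's outer face lies 6 mm from this line along the plate's outward normal; shut, the plate spans 64 to 72 mm above the bench.
- cover_edge (a point): Middle of the cover's free edge, halfway through its thickness. The cover is a flat plate, black frame with an amber pane, 160 mm from hinge to free edge, 200 mm wide, 8 mm thick. Axes as the viewer's when shut, turning with the cover.
- tray: All of the drawer behind its front panel: white open-topped tray 130 x 150 x 24 mm and the panel's back face. The fingers must not touch it (that would be gripping the drawer or reaching in). Origin and axes: the viewer's, shifted along -x by the drawer's opening.
- lining: Underside of the cover (the side that faces down when shut), ending 4 mm inside its edges. The fingers must not press on it (that would be pinching or lifting the cover). Origin: on the hinge line, turning with the cover.
- bottle: White plastic bottle with blue cap, 60 mm diameter, 140 mm high, loose, beside the viewer. Origin: centre of its underside.
- beaker: Glass beaker, 68 mm diameter, 90 mm high, loose, beside the viewer. Origin: centre of its underside.
- tipbox: Blue pipette-tip box with clear lid, 80 x 115 x 60 mm high, loose, off the viewer's front left corner (its +y side). Origin: centre of its underside.

How it is judged:
By the outcome, as a careful person would: the job done as asked, in the order asked, and still so for the second after the job is handed in, with the robot touching nothing.
It also fails if it takes over 58 s, if anything falls off the work surface, if the arm or the gripper's body presses on something with over 40 N, if the wrist force passes 120 N, or if a joint passes its speed limit or range.

## Working session

There is one attempt and no reset: what is moved stays moved. The work goes in short steps, Python scripts to look and compute and a shell command to move; the robot and the scene stay as the last step left them, time stands still between calls to the robot, and variables do not carry over. Pictures are saved under pics/ and viewed, at most 10 in all, crops included, and the job is handed in when it is done.

```bash
mkdir -p pics; cat > h.py <<'E'
import numpy as np, cv2
from bench import robot, read_camera
def cloud(c):
    z=c["z_map"]; v,u=np.mgrid[:400,:640]
    P=np.stack([(u-c["cx"])/c["fx"]*z,(v-c["cy"])/c["fy"]*z,z],-1)
    R=cv2.Rodrigues(np.array(c["rvec"],float))[0]
    W=(P-np.array(c["tvec"]).ravel())@R
    W[z==0]=np.nan
    return W
E
python3 - <<'E'
from h import *
for n in("scene","top"):
    c=read_camera(n); cv2.imwrite(f"pics/{n}0.png",c["color"][...,::-1]); np.savez(f"{n}0.npz",W=cloud(c),col=c["color"])
s=robot.sense(); print(s)
E
```

```text
{'t': 0.1, 'joints': array([ 1.2064895 ,  0.4179111 , -0.01030652,  1.61411402,  0.00470061,
        1.1107353 , -0.05302896]), 'dq': array([-0.00201721, -0.00095274, -0.00055932, -0.00099922, -0.00107267,
        0.00249952,  0.00194696]), 'effort': array([ 1.34893122e-03, -8.52582335e+01,  6.39724676e-01, -4.26689065e+01,
       -4.89392888e-02,  1.63766707e-02,  2.30820666e-05]), 'tool_pos': array([ 198.1550703 , -592.40514449,  223.88980214]), 'orientation': array([ 9.87003965e-01,  1.60694884e-01, -1.34683030e-04, -5.55928911e-04]), 'force': array([-0.66028495, -0.11079607, -0.57541052]), 'torque': array([-0.04241918,  0.02060204, -0.00724928]), 'grip_force': 0.0, 'finger_gap': 1.0020923898801175}
```

View pics/scene0.png

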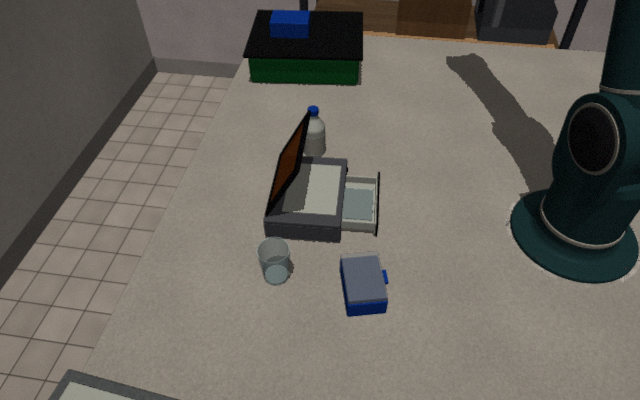

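View pics/top0.png

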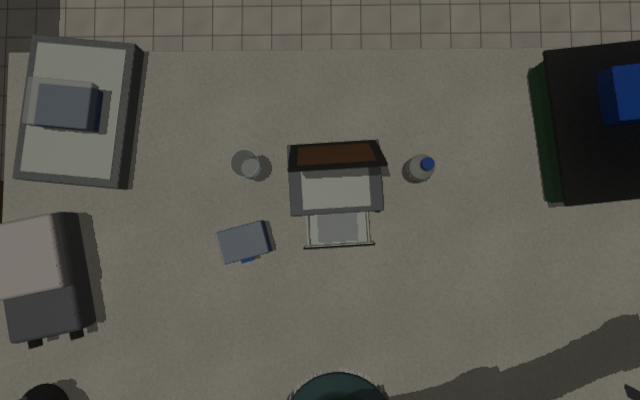

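The top view shows the drawer panel at pixels (304,247)–(374,243) and the cover raised at (288–386, 141–170). The beaker is at about (246,165), the tip box at (245,242) and the bottle at (424,166). The robot base is at the bottom, near (338,400).

```bash
python3 - <<'E'
from h import *
W=np.load("top0.npz")["W"]
S=np.load("scene0.npz")["W"]
np.set_printoptions(precision=1,suppress=True)
for p in [(304,247),(340,246),(374,244),(292,212),(380,209),(336,210),(336,190),(336,155),(292,160),(380,155),(288,170),(386,165),(245,240),(250,168),(424,166),(336,280)]:
    print(p,W[p[1],p[0]],W[p[1]-1,p[0]],W[p[1]-3,p[0]])
# panel top points
roi=np.zeros((400,640),bool); roi[236:252,298:380]=1
m=roi&(W[...,2]>40)&(W[...,2]<56); Q=W[m]; print("panel",len(Q))
# outer front edge: min x per y bin
def edge(Q,fn,lo,hi,st=8):
    out=[]
    for y in np.arange(lo,hi,st):
        q=Q[(Q[:,1]>=y)&(Q[:,1]<y+st)]
        if len(q): out.append((y+st/2,fn(q[:,0])))
    return np.array(out)
e=edge(Q,np.min,-120,120); k=np.polyfit(e[:,0],e[:,1],1); print("panel edge",k,Q[:,1].min(),Q[:,1].max(),np.std(np.polyval(k,e[:,0])-e[:,1]))
roi[:]=0; roi[165:222,280:392]=1
m=roi&(W[...,2]>56)&(W[...,2]<70); Q=W[m]
e=edge(Q,np.min,-90,90); k=np.polyfit(e[:,0],e[:,1],1); print("housing front",k,Q[:,1].min(),Q[:,1].max(),Q[:,0].min(),np.median(Q[:,2]))
# cover plane
for nm,X,r in(("top",W,(138,175,282,390)),("scene",S,(112,215,268,312))):
    q=X[r[0]:r[1],r[2]:r[3]].reshape(-1,3); q=q[(q[:,2]>80)&(q[:,0]>400)&(q[:,0]<900)&(abs(q[:,1])<140)]
    c=np.median(q,0)
    for _ in range(8):
        n=np.linalg.svd(q-q.mean(0),full_matrices=False)[2][2]; d=(q-q.mean(0))@n; q=q[abs(d)<max(3,2*d.std())]
    print(nm,len(q),"n",n,q.mean(0),d.std(),q.min(0),q.max(0))
E
```

```text
(304, 247) [442.8  79.1  25.4] [nan nan nan] [448.5  80.1  -0.3]
(340, 246) [446.1  -7.6  46.5] [448.3  -7.7  45. ] [451.4  -9.1  17.1]
(374, 244) [450.3 -88.5  46. ] [449.8 -95.1  -1.2] [454.7 -95.5  -3.6]
(292, 212) [527.4 105.4  61.8] [529.8 105.4  61.8] [534.6 105.6  59.4]
(380, 209) [ 533.1 -101.7   61.4] [ 535.4 -101.4   63.5] [ 540.1 -101.7   62. ]
(336, 210) [531.5   1.8  60.7] [533.8   1.7  59.8] [538.5   1.8  62.5]
(336, 190) [578.6   1.4  61.9] [580.7   1.5  64.9] [585.8   1.2  60.6]
(336, 155) [647.4   4.2 146.8] [650.7   3.9 140.1] [657.3   3.3 127.6]
(292, 160) [634.6  97.6 164.2] [637.6  98.  158.5] [644.3  99.  144.3]
(380, 155) [643.4 -87.2 165.8] [647.1 -88.6 156.9] [652.5 -89.7 150.6]
(288, 170) [607.8 102.5 207.5] [609.8 102.5 207.3] [615.  103.2 198.8]
(386, 165) [616.4 -92.4 206.4] [618.2 -92.1 208.2] [623.  -93.1 202.8]
(245, 240) [462.3 216.5  59.3] [464.7 216.3  60.5] [469.3 216.6  59. ]
(250, 168) [640.6 215.7   2. ] [642.9 215.3   4.2] [648.3 215.7   1.9]
(424, 166) [ 623.  -185.6  140.7] [ 625.2 -185.6  140.7] [ 630.1 -186.7  136.9]
(336, 280) [358.6   0.8  -1.7] [360.9   0.7  -2.6] [366.2   0.8  -0.2]
panel 245
panel edge [ -0.1 443.4] -88.53431095161736 80.63013392359093 0.6722618913658852
housing front [ -0.1 524.9] -109.42054907331597 115.07284829214814 520.1563976129218 61.56780814765982
top 2262 n [0.9 0.  0.5] [645.4   6.3 150.3] 1.0670779150112732 [607.6 -94.4  80. ] [690.8 108.  210.2]
scene 1351 n [0.9 0.  0.5] [646.5  18.5 148.8] 1.0916349323935441 [606.7 -93.1  80.3] [690.7 111.8 210.7]
```

```bash
python3 -m creep '[0,0,-0.1,0.05,0.15,0,1, 0,0,-0.2,0.1,0.3,0,1, 0,0,-0.275,0.15,0.45,0,1, 0,0,-0.275,0.192,0.59,0,1, 0,0,-0.275,0.192,0.59,0,1, 0,0,-0.275,0.192,0.59,0,1, 0,0,-0.275,0.192,0.59,0,1, 0,0,-0.275,0.192,0.59,0,1, 0,0,-0.275,0.192,0.59,0,1, 0,0,-0.275,0.192,0.59,0,1, 0,0,-0.275,0.192,0.59,0,1, 0,0,-0.275,0.192,0.59,0,1, 0,0,-0.275,0.192,0.59,0,1, 0,0,-0.275,0.192,0.59,0,1, 0,0,-0.275,0.192,0.59,0,1, 0,0,-0.275,0.192,0.59,0,1]' 5
cat > fit.py <<'E'
from h import *
np.set_printoptions(precision=4,suppress=True)
W=np.load("top0.npz")["W"]
def line(r,zl,zh):
    Q=W[r[0]:r[1],r[2]:r[3]].reshape(-1,3); Q=Q[(Q[:,2]>zl)&(Q[:,2]<zh)]
    e=[]
    for y in np.arange(-100,100,6):
        q=Q[(Q[:,1]>=y)&(Q[:,1]<y+6)]
        if len(q)>1:e.append((q[:,1].mean(),q[:,0].min()))
    e=np.array(e); vx,vy,x0,y0=cv2.fitLine(e.astype(np.float32),cv2.DIST_HUBER,0,.01,.01).ravel()
    print("slope",vy/vx,"x at y=0",y0-x0*vy/vx,"y range",Q[:,1].min(),Q[:,1].max(),"z",np.median(Q[:,2]))
line((236,252,298,380),40,56)
line((190,222,280,392),56,70)
Q=W[138:175,282:390].reshape(-1,3);Q=Q[(Q[:,2]>90)&(abs(Q[:,1])<120)]
n=np.linalg.svd(Q-Q.mean(0),full_matrices=False)[2][2]; d=(Q-Q.mean(0))@n; Q=Q[abs(d)<4]
n=np.linalg.svd(Q-Q.mean(0),full_matrices=False)[2][2]; n*=np.sign(n[0])
print("normal",n,"angle",np.arctan2(np.hypot(*n[:2]),n[2]),"yaw",np.arctan2(n[1],n[0]),Q.mean(0))
a=np.arctan2(np.hypot(*n[:2]),n[2])
# hinge x at face: face plane is 6mm from hinge -> hinge x at z=66
p=Q.mean(0); print("hinge x at y=mean:",p[0]-(6+n[2]*(66-p[2]))/n[0])
E
python3 fit.py
```

```text
t: 1.7
tool_pos: [389.9, -3.7, 224.3]
orientation: [1.0, 0.023, -0.0, 0.0]
force: [-0.3, 0.3, -0.3]
finger_gap: 0.003
grip_force: 0.0
slope -0.052755628 x at y=0 443.51413 y range -88.53431095161736 80.63013392359093 z 45.642943593306306
slope -0.054090183 x at y=0 524.991 y range -109.42054907331597 112.65583607358671 z 61.5156597513801
normal [0.8764 0.0483 0.4791] angle 1.0711353166289375 yaw 0.05509089081083772 [640.5749   6.446  158.7286]
hinge x at y=mean: 684.4227333443731
```

```bash
python3 -m creep '[0,0,0.008,0,0,-0.05,1, 0,0,0.008,0,0,-0.1,1, 0,0,0.008,0,0,-0.15,1, 0,0,0.008,0,0,-0.18,1, 0,0,0.008,0.01,0,-0.18,1, 0,0,0.008,0.02,0,-0.18,1, 0,0,0.008,0.03,0.001,-0.18,1, 0,0,0.008,0.036,0.001,-0.18,1, 0,0,0.008,0.04,0.001,-0.18,1, 0,0,0.008,0.044,0.001,-0.18,1, 0,0,0.008,0.048,0.001,-0.18,1, 0,0,0.008,0.052,0.001,-0.18,1, 0,0,0.008,0.056,0.002,-0.18,1, 0,0,0.008,0.06,0.002,-0.18,1]'
python3 -m creep '[0,0,0,0.005,0,0,1, 0,0,0,0.01,0.001,0,1, 0,0,0,0.015,0.001,0,1, 0,0,0,0.02,0.001,0,1, 0,0,0,0.025,0.001,0,1, 0,0,0,0.03,0.002,0,1, 0,0,0,0.035,0.002,0,1, 0,0,0,0.04,0.002,0,1]'
```

```text
t: 3.1
tool_pos: [450.4, -0.6, 44.4]
orientation: [1.0, 0.028, -0.0, -0.0]
force: [-2.3, 1.5, 0.6]
finger_gap: 0.006
grip_force: 0.8
t: 3.9
tool_pos: [490.7, 1.4, 44.4]
orientation: [1.0, 0.028, 0.0, -0.0]
force: [-2.0, 1.5, -0.9]
finger_gap: 0.002
grip_force: 0.8
```

```bash
python3 -m creep '[0,0,0,0.003,0,0,1, 0,0,0,0.006,0,0,1, 0,0,0,0.009,0,0,1, 0,0,0,0.012,0.001,0,1, 0,0,0,0.013,0.001,0,1, 0,0,0,0.014,0.001,0,1, 0,0,0,0.015,0.001,0,1]'
python3 -m creep '[0,0,0,0.001,0,0,1, 0,0,0,0.001,0,0,1]'
```

```text
t: 4.6
tool_pos: [505.3, 2.3, 44.4]
orientation: [1.0, 0.028, -0.0, -0.0]
force: [-1.7, -0.4, 0.6]
finger_gap: 0.003
grip_force: 0.8
t: 4.8
tool_pos: [506.5, 2.3, 44.5]
orientation: [1.0, 0.028, 0.0, -0.0]
force: [-0.3, 0.8, -0.4]
finger_gap: 0.008
grip_force: 0.1
```

```bash
python3 -m creep '[0,0,0,0.001,0,0,1, 0,0,0,0.001,0,0,1]'
```

```text
t: 5.0
tool_pos: [507.4, 2.3, 44.5]
orientation: [1.0, 0.028, 0.0, -0.0]
force: [-0.7, 1.0, 0.4]
finger_gap: 0.004
grip_force: 0.3
```

```bash
python3 -m creep '[0,0,0,0.001,0,0,1, 0,0,0,0.001,0,0,1]'
```

```text
t: 5.2
tool_pos: [507.4, 2.3, 44.3]
orientation: [1.0, 0.028, -0.001, 0.0]
force: [-6.3, 0.5, 5.0]
finger_gap: 0.006
grip_force: 3.4
```

```bash
python3 -m creep '[0,0,0,0.001,0,0,1, 0,0,0,0.001,0,0,1]'
```

```text
t: 5.4
tool_pos: [507.5, 2.2, 44.1]
orientation: [1.0, 0.028, -0.002, 0.0]
force: [-12.7, -0.0, 9.6]
finger_gap: 0.006
grip_force: 6.4
```

```bash
python3 - <<'E'
from h import *
c=read_camera("top");np.savez("top0.npz",W=cloud(c),col=c["color"]);print(robot.sense()["force"])
W=cloud(c)
from math import *
for r,a,b in(((200,240,298,380),40,54),((190,222,280,392),56,70)):
    Q=W[r[0]:r[1],r[2]:r[3]].reshape(-1,3);Q=Q[(Q[:,2]>a)&(Q[:,2]<b)&(abs(Q[:,1])<85)&(abs(Q[:,1])>50)]
    e=Q[:,0]+.054*Q[:,1]; print(len(Q),np.percentile(e,[0,2,5,50]) if len(Q) else "")
cv2.imwrite("pics/c1.png",cv2.resize(c["color"][130:260,240:440,::-1],None,fx=4,fy=4)[:600])
E
```

```text
[-11.88741109   0.35705342   9.56670689]
0 
109 [546.17376665 551.52341813 563.66754091 575.40815802]
```

View pics/c1.png

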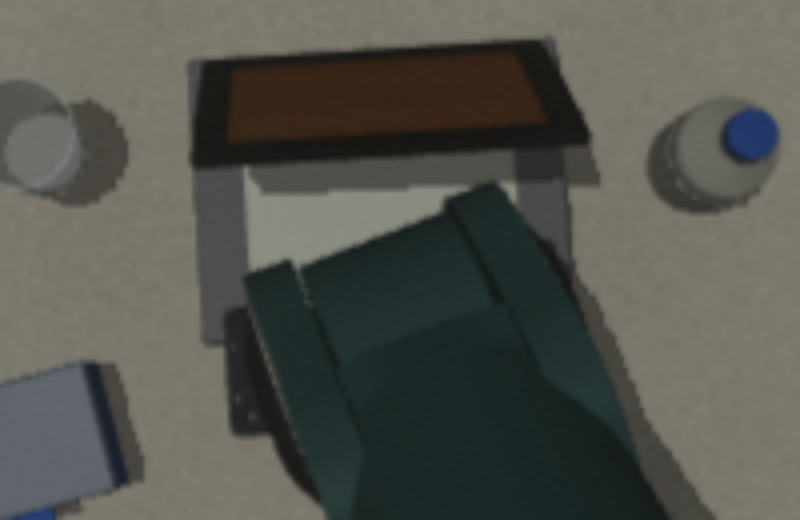

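The force jumped with the tool stopped at x=507.4, so the drawer has met its stop. The picture shows the arm over the front panel, with the cover still up. I'll back off, rise and check.

```bash
python3 -m creep '[0,0,0,-0.005,0,0,1, 0,0,0,-0.03,-0.001,0,1, 0,0,0,-0.07,-0.003,0,1, 0,0,0,-0.11,-0.005,0.03,1, 0,0,0,-0.12,-0.005,0.08,1, 0,0,0,-0.12,-0.005,0.13,1, 0,0,0,-0.12,-0.005,0.18,1, 0,0,0,-0.12,-0.005,0.23,1, 0,0,0,-0.12,-0.005,0.25,1, 0,0,0,-0.12,-0.005,0.25,1]'
python3 - <<'E'
from h import *
c=read_camera("scene");cv2.imwrite("pics/c2.png",cv2.resize(c["color"][90:300,220:440,::-1],None,fx=2.8,fy=2.8)); 
c=read_camera("top");np.savez("top0.npz",W=cloud(c),col=c["color"])
W=cloud(c)
for s in((50,100),(-100,-50)):
  for a,b in((35,52),(57,70)):
    Q=W[195:235,285:390].reshape(-1,3);Q=Q[(Q[:,2]>a)&(Q[:,2]<b)&(Q[:,1]>s[0])&(Q[:,1]<s[1])]
    e=Q[:,0]+.054*Q[:,1]; print(s,a,len(Q),np.percentile(e,[0,3,10]) if len(Q) else "")
E
python3 fit.py | tail -3
```

```text
t: 6.45
tool_pos: [390.5, -2.8, 297.3]
orientation: [1.0, 0.028, 0.003, 0.001]
force: [0.2, -1.0, -0.4]
finger_gap: 0.007
grip_force: 0.0
(50, 100) 35 49 [515.88340523 516.04445989 516.531932  ]
(50, 100) 57 431 [523.9662816  525.49522275 528.9813174 ]
(-100, -50) 35 57 [515.9283328  516.14982863 516.69932852]
(-100, -50) 57 357 [524.11744935 525.5413713  528.13222996]Traceback (most recent call last):
  File "fit.py", line 12, in <module>
    line((236,252,298,380),40,56)
    ~~~~^^^^^^^^^^^^^^^^^^^^^^^^^
  File "fit.py", line 10, in line
    e=np.array(e); vx,vy,x0,y0=cv2.fitLine(e.astype(np.float32),cv2.DIST_HUBER,0,.01,.01).ravel()
                               ~~~~~~~~~~~^^^^^^^^^^^^^^^^^^^^^^^^^^^^^^^^^^^^^^^^^^^^^^^
cv2.error: OpenCV(4.12.0) /io/opencv/modules/imgproc/src/linefit.cpp:618: error: (-215:Assertion failed) npoints2 >= 0 || npoints3 >= 0 in function 'fitLine'
```

View pics/c2.png

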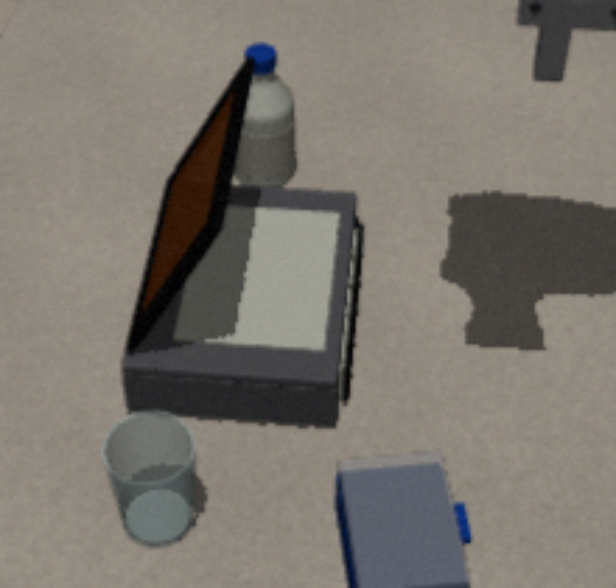

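The cropped view shows the panel flush against the housing at (352,300). Measured, the panel's outer face is 8 mm in front of the housing and the viewer hasn't moved. Next I'll go over to behind the cover.

```bash
python3 -m creep '[0,0,0,0.04,0.001,0.005,1, 0,0,0,0.09,0.004,0.005,1, 0,0,0,0.14,0.006,0.005,1, 0,0,0,0.19,0.009,0.005,1, 0,0,0,0.24,0.011,0.005,1, 0,0,0,0.28,0.013,0.005,1, 0,0,0,0.3,0.014,0.005,1, 0,0,0,0.3,0.014,-0.03,1, 0,0,0,0.29,0.013,-0.06,1, 0,0,0,0.28,0.013,-0.085,1, 0,0,0,0.275,0.013,-0.085,1, 0,0,0,0.275,0.013,-0.085,1]'
```

```text
t: 7.75
tool_pos: [663.8, 10.6, 209.2]
orientation: [1.0, 0.028, -0.001, -0.0]
force: [-0.5, -0.2, -0.6]
finger_gap: 0.005
grip_force: 0.0
```

```bash
python3 -m creep '[0,0,0,-0.008,0,-0.004,1, 0,0,0,-0.015,-0.001,-0.007,1, 0,0,0,-0.02,-0.001,-0.01,1, 0,0,0,-0.025,-0.001,-0.013,1, 0,0,0,-0.03,-0.002,-0.016,1, 0,0,0,-0.034,-0.002,-0.018,1, 0,0,0,-0.039,-0.002,-0.021,1, 0,0,0,-0.044,-0.002,-0.024,1, 0,0,0,-0.048,-0.003,-0.028,1, 0,0,0,-0.053,-0.003,-0.032,1, 0,0,0,-0.058,-0.003,-0.036,1, 0,0,0,-0.062,-0.003,-0.04,1]'
```

```text
t: 8.95
tool_pos: [601.8, 7.2, 169.0]
orientation: [1.0, 0.028, -0.0, 0.0]
force: [2.2, 0.1, 0.1]
finger_gap: 0.006
grip_force: 0.7
```

```bash
python3 - <<'E'
from h import *
c=read_camera("scene");cv2.imwrite("pics/c3.png",cv2.resize(c["color"][90:300,220:440,::-1],None,fx=2.8,fy=2.8)); 
E
```

```text
(no output)
```

View pics/c3.png

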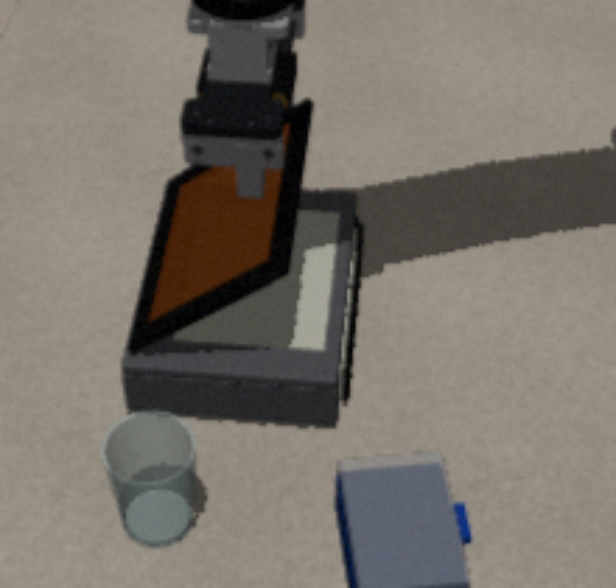

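The closed fingertips rest on the outer face at (250,190), and the cover is coming down under a force of about 2 N. I'll keep going along the arc.

```bash
python3 -m creep '[0,0,0,-0.004,0,-0.005,1, 0,0,0,-0.008,0,-0.01,1, 0,0,0,-0.012,-0.001,-0.015,1, 0,0,0,-0.015,-0.001,-0.02,1, 0,0,0,-0.018,-0.001,-0.025,1, 0,0,0,-0.021,-0.001,-0.031,1, 0,0,0,-0.024,-0.001,-0.037,1, 0,0,0,-0.026,-0.001,-0.042,1, 0,0,0,-0.028,-0.002,-0.048,1, 0,0,0,-0.03,-0.002,-0.054,1, 0,0,0,-0.031,-0.002,-0.06,1, 0,0,0,-0.032,-0.002,-0.064,1, 0,0,0,-0.033,-0.002,-0.068,1, 0,0,0,-0.033,-0.002,-0.071,1]'
python3 -m creep '[0,0,0,0,0,-0.001,1, 0,0,0,0,0,-0.002,1, 0,0,0,0,0,-0.003,1, 0,0,0,0,0,-0.004,1]'
```

```text
t: 10.4
tool_pos: [569.1, 5.3, 98.1]
orientation: [1.0, 0.028, -0.0, -0.0]
force: [-1.1, -0.7, 1.3]
finger_gap: 0.005
grip_force: 0.5
t: 10.8
tool_pos: [569.3, 5.3, 94.4]
orientation: [1.0, 0.028, 0.0, -0.0]
force: [-0.1, 0.6, 0.7]
finger_gap: 0.001
grip_force: 0.5
```

```bash
python3 -m creep '[0,0,0,0,0,-0.001,1, 0,0,0,0,0,-0.001,1]'
```

```text
t: 11.0
tool_pos: [569.3, 5.3, 93.3]
orientation: [1.0, 0.028, -0.0, -0.0]
force: [0.0, 0.6, -0.7]
finger_gap: 0.005
grip_force: 0.0
```

```bash
python3 -m creep '[0,0,0,0,0,-0.001,1, 0,0,0,0,0,-0.001,1]'; python3 -m creep '[0,0,0,0,0,-0.001,1, 0,0,0,0,0,-0.001,1]'
```

```text
t: 11.2
tool_pos: [569.3, 5.3, 92.3]
orientation: [1.0, 0.028, 0.0, -0.0]
force: [0.9, -0.3, 0.1]
finger_gap: 0.003
grip_force: 0.0
t: 11.4
tool_pos: [569.3, 5.3, 91.4]
orientation: [1.0, 0.028, 0.0, -0.0]
force: [0.6, -0.1, 0.8]
finger_gap: 0.005
grip_force: 0.0
```

```bash
python3 -m creep '[0,0,0,0,0,-0.001,1, 0,0,0,0,0,-0.001,1]'
```

```text
t: 11.6
tool_pos: [569.4, 5.3, 91.1]
orientation: [1.0, 0.028, 0.0, 0.0]
force: [-5.7, 0.9, 14.3]
finger_gap: 0.007
grip_force: 7.1
```

The tool met the stop at z=91.1, where 91 was expected, so the cover is shut. I'll lift straight up, back off and check.

```bash
python3 -m creep '[0,0,0,0,0,0.005,1, 0,0,0,0,0,0.03,1, 0,0,0,0,0,0.08,1, 0,0,0,-0.02,0,0.13,1, 0,0,0,-0.07,0,0.17,1, 0,0,0,-0.12,0,0.2,1, 0,0,0,-0.17,0,0.2,1, 0,0,0,-0.19,0,0.2,1, 0,0,0,-0.19,0,0.2,1, 0,0,0,-0.19,0,0.2,1]'
python3 - <<'E'
from h import *
c=read_camera("scene");cv2.imwrite("pics/c4.png",cv2.resize(c["color"][90:300,220:440,::-1],None,fx=2.8,fy=2.8)); 
W=cloud(read_camera("top"))
Q=W[130:235,285:390].reshape(-1,3)
for y in(-75,75):
  for x in(542,560,600,650,680):
    q=Q[(abs(Q[:,0]-x)<8)&(abs(Q[:,1]-y)<15)]; print(y,x,np.median(q[:,2]).round(1) if len(q) else "")
  q=Q[(Q[:,2]>35)&(Q[:,2]<52)&(abs(Q[:,1]-y)<20)&(Q[:,0]<530)];e=q[:,0]+.054*q[:,1]
  h=Q[(Q[:,2]>57)&(Q[:,2]<68)&(abs(Q[:,1]-y)<20)&(Q[:,0]<540)];f=h[:,0]+.054*h[:,1]
  print("panel",len(q),np.percentile(e,[0,5]) if len(q) else "","housing",np.percentile(f,[0,5]) if len(h) else "")
E
```

```text
t: 12.6
tool_pos: [379.2, 5.0, 291.1]
orientation: [1.0, 0.028, 0.001, 0.001]
force: [0.6, 0.0, -0.3]
finger_gap: 0.008
grip_force: 0.0
-75 542 70.9
-75 560 70.0
-75 600 70.2
-75 650 69.9
-75 680 71.0
panel 45 [515.94292675 516.19559866] housing [523.97758382 524.09127445]
75 542 69.8
75 560 69.2
75 600 69.2
75 650 68.6
75 680 70.7
panel 41 [516.12142987 516.41457183] housing [523.97200003 524.29642166]
```

View pics/c4.png

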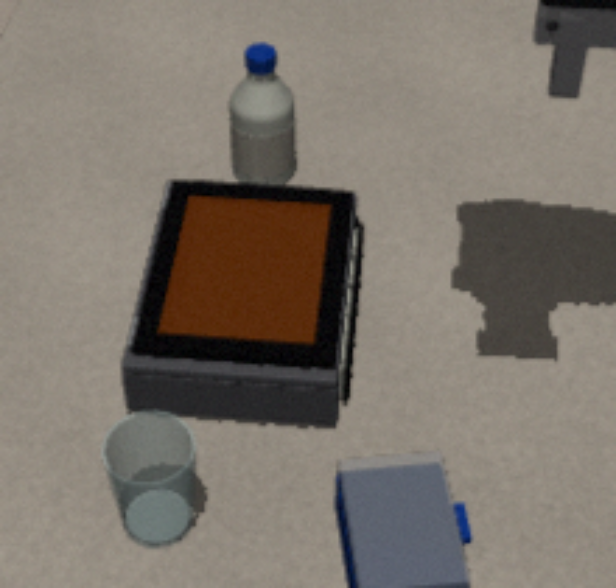

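The cover lies flat and shut, level at about 70 mm across. The panel is home, with an 8 mm offset, and the bottle, beaker and tip box haven't moved.

```bash
python3 -c "
from bench import robot
print(robot.job_done())"
```

```text
the job is handed in; nothing more can be done
None
```

The job is handed in at about 12.7 s of the 58 s: the drawer was pushed home first, then the amber cover was swung shut, and the viewer, bottle, beaker and tip box stand where they were.

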